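Ready the label printer

TASK

The label printer on the lab desk has just been given a new roll: push its raised cover down until it is fully closed, then switch the printer on by pressing down the raised end of the rocker switch, and after that press the long feed key fully down and let it come back up. It is all done by pressing with the closed fingertips: do not lift anything or raise the cover further, do not press the round cancel key, do not press the feed key before the printer is on, and leave the things standing around the printer where they are.

Things in the scene. Friction and masses are not known exactly. Their poses are not given: they have to be found in the camera images.
- printer: Grey label printer fixed to the desk, 220 mm deep (x), 250 wide (y), 130 high. Origin: centre of its underside, at desk height; x from its front (paper slot) to its back, y to its left, z up. Left (y -25 to 125 mm): roll well with cover. Right (y -125 to -25): flat key strip, top at z 130; on it at y -75, x 66, 0, -66, in changing order, a rocker, a long feed key and a round cancel key.
- cover (a joint): Angle of the grey cover, rad: 0 closed, grows as its front edge rises (starts 0.28 to 0.45). Hinge along printer y at printer x 100, z 120 mm. A 10 mm plate, 148 mm wide, from 5 to 210 mm forward of the hinge, with a 12 mm hump on it 30 to 135 mm from the hinge. Stiff: stays where it is left; 2 to 5 N down near the front edge closes it, onto a firm stop.
- cover_push (a point): Point on the cover's flat top near its front edge, mid-width, 185 mm from the hinge, 25 mm behind the front edge; moves with the cover. Axes as the printer's when closed; its top is then 130 mm above the desk.
- rocker (a joint): Angle of the grey V-shaped rocker switch, rad: 0 off (at the start), 0.36 fully on. 26 mm (printer x) by 50 mm (printer y), pivot along printer x, 144 mm above the desk; halves are flat faces 25 mm long. Off: the half on the printer's outer right (-y) slopes up, the other is level. On: that half is level, top 148 mm above the desk. Stays where it is left.
- rocker_raised (a point): Point on the face of the rocker's raised half, 18 mm from the pivot towards the printer's -y, mid-width: press here straight down, about 7 mm, about 4 N. Moves with the rocker; axes as the printer's when off. The fixed frame round the rocker is 38 by 60 mm and 5 mm high.
- feed (a joint): Travel of the long feed key in m: 0 up, 0.005 fully down. Spring return, 4.5 N when fully down.
- feed_top (a point): Centre of the top of the long feed key, a grey rectangular key 20 mm (printer x) by 46 mm (printer y), its top 145 mm above the desk when up, in a frame 30 by 56 mm, 5 mm high; axes as the printer's. Moves with the key.
- cancel (a joint): Travel of the round cancel key in m: 0 up, 0.005 fully down. Not to be pressed.
- cancel_top (a point): Centre of the top of the round cancel key, grey, 22 mm in diameter, its top 145 mm above the desk; axes as the printer's.
- tape: Loose roll of tape lying flat on the left of the printer, 96 mm outside diameter, 24 mm high; origin at the centre of its underside. Leave it.
- rack: Loose blue rack of capped sample tubes on the right of the printer, 100 by 70 mm, 92 mm high; origin at the centre of its underside. Leave it.
- spray: Loose white capped bottle behind the printer, 60 mm in diameter, 160 mm high; origin at the centre of its underside. Leave it.
Mind the look-alikes: they are no part of the job. Of the things like the rack, leave any that is green; of the rest the smaller one is meant.

How it is judged:
By the outcome, as a careful person would: the job done as asked, in the order asked, and still so for the second after the job is handed in, with the robot touching nothing.
It also fails if it takes over 45 s, if anything falls off the work surface, if the arm or the gripper's body presses on something with over 40 N, if the wrist force passes 120 N, or if a joint passes its speed limit or range.

ROBOT

A 7-joint arm with a two-finger parallel gripper is mounted at the origin on the work surface. World frame = base frame: x ahead of the robot, y to its left, z up, the work surface at z = 0. Lengths are in m, angles in rad, forces in N, time in s.
With the tool pointing down it reaches from about 0.4 to 0.925 m from the base axis. Payload 4.1 kg.
Tool frame: the origin (TCP) lies at the very end of the fingers, on their centre line; the grasp point (between the pads) lies 19 mm behind it (env.hold_point_z is the distance from the TCP to the grasp point, in m); x points along the fingers, z is the direction in which the jaws open and shut, and the axes are right-handed (so a half turn about x gives the same grasp; the last joint's range is limited). The gripper opens to 85 mm and grips with 20 to 120 N. Pads are 22 mm wide; open, the fingers measure 114 mm over their backs; the gripper's body (76 mm by 85 mm) begins 54 mm behind the grasp point. The pads swing forward as they close: fully open they stand 13 mm farther back than shut.
Start: joints at [-1.231, 0.398, 0.045, 1.537, -0.019, 1.207, -0.051], TCP at [0.276, 0.588, 0.231] pointing down, gripper open.
Joint ranges: [-2.82, 2.82], [-0.49, 2.23], [-1.37, 1.46], [0, 2.46], [-1.36, 4.5], [0.23, 2], [-2.94, 2.94]. Speed limits (rad/s): [2.57, 2.57, 3.14, 3.14, 3.14, 3.14, 3.14].

INTERFACE

Orientations are given as a rotation vector (axis times angle).
In Python, from rig import telemetry, capture, calibration, job, env gives the robot as it stands. The module is installed in compiled form; this text tells all that it offers.
- The arm moves only by the tool servo_tool, never from a script. Its argument "commands" is a list of rows, each an object of numbers: "dx", "dy", "dz": the shift along the tool's x, y, z in m; "wx", "wy", "wz": the turn, a rotation vector about the tool's x, y, z in rad; "claw": the opening, from -1 (shut) to 1 (fully open), so that 0 is half open. In form: [{"dx": .., "dy": .., "dz": .., "wx": .., "wy": .., "wz": .., "claw": ..}, ...]. A call has exactly 10 rows; each row shifts and turns the commanded pose from where the row before left it, along the tool's axes as they then stand; what a row does not reach is not made up. A row lasts 1/12 s, in which the tool goes at most 41.7 mm and 7.16 degrees, less where a joint would pass 70% of its speed; a pose out of reach is approached as far as the arm can. A call with a gripper value outside its range is refused whole. The fingers move at their own pace and stop on an object; "squeeze" is the grip in N (left out, the last holds). Time passes only in rows, so rows that do not move let the fingers close, or fill a call up. It gives the time, the measured TCP pose, the force and the opening at its end, in the units of the state.
- telemetry.read_state(): the state, without advancing time (a new reading comes with each control period).
- capture(name): name is "scene" or "top" or "wrist"; returns the picture (420x560x3 uint8, blue, green, red); there is no depth.
- calibration(name): a dict with "camera_matrix" (3x3 intrinsics, pixels), "T" (4x4, takes a point from camera to world coordinates). Camera axes: x right, y down, z forward; pixel columns grow to the right and rows downward; lengths in m; the calibration is good to about 2 mm. A picture is of the moment at which its call begins: read the wrist's pose just before it. calibration takes no time and is no camera call; for the wrist camera it gives the pose at the moment of the call.
- job.job_done(): hands the job in, once; it reports no verdict.
The state is a dict: "t": time; "joint_pos": joint angles; "qvel": joint speeds; "joint_torque": joint torques, N m; "ee_pos": TCP position; "tcp_rot": TCP orientation; "ft_force": force on the tool from outside, world axes, zero at the start; "wrist_torque": the same for the moment, N m; "grip_width": opening from 0.0 (shut) to 1.0 (fully open).
Only numpy, scipy, OpenCV 4.12 (cv2) and the standard library are available. Lean on these libraries where they do the work, as an engineer would, in place of code of your own. Each camera call takes 0.05 s, during which the arm holds its last target.

## Working session

There is one attempt and no reset: what is moved stays moved. The work goes in short steps, Python scripts to look and compute and a tool call to move; the robot and the scene stay as the last step left them, time stands still between calls to the robot, and variables do not carry over. Pictures are saved under pics/ and viewed, and the job is handed in when it is done.

Besides the shell and the picture viewer there is one more tool, called after "Request:" in YAML: its name, and indented under it one key for each argument. servo_tool: Moves the arm, as the interface text tells. Its arguments: {"type":"object","properties":{"commands":{"type":"array","items":{"type":"object","properties":{"dx":{"type":"number"},"dy":{"type":"number"},"dz":{"type":"number"},"wx":{"type":"number"},"wy":{"type":"number"},"wz":{"type":"number"},"claw":{"type":"number"}}}},"squeeze":{"type":"number"}},"required":["commands"]}

```bash
mkdir -p pics
python3 - <<'E'
from rig import telemetry, capture, calibration, job, env
import cv2,numpy as np
s=telemetry.read_state()
for k in s: print(k,np.round(s[k],4))
for n in ("scene","top"):
    cv2.imwrite(f"pics/{n}0.png",capture(n))
    c=calibration(n); print(n,np.round(c["camera_matrix"],1).tolist(),np.round(c["T"],4).tolist())
E
```

```text
t 0.0
joint_pos [-1.231   0.3992  0.045   1.5379 -0.0187  1.2069 -0.0507]
qvel [-0.0008  0.0002  0.0002  0.0014 -0.0003  0.0005  0.001 ]
joint_torque [-7.00000e-04 -4.75113e+01  1.36420e+00 -2.54226e+01  1.15000e-02
  9.40000e-03 -0.00000e+00]
ee_pos [0.2758 0.5879 0.2303]
tcp_rot [-0.8815  1.387   0.8796]
ft_force [ 0.4123  0.0043 -0.3608]
wrist_torque [-0.0444 -0.0031  0.0008]
grip_width 0.9983
scene [[473.0, 0.0, 279.7], [0.0, 473.0, 218.7], [0.0, 0.0, 1.0]] [[0.6797, 0.6202, -0.3917, 1.29], [0.7334, -0.5628, 0.3814, -0.8132], [0.0162, -0.5465, -0.8373, 1.4787], [0.0, 0.0, 0.0, 1.0]]
top [[408.6, 0.0, 279.5], [0.0, 408.6, 210.2], [0.0, 0.0, 1.0]] [[-0.0108, -0.984, 0.1777, 0.4382], [-0.9999, 0.0115, 0.003, -0.2021], [-0.005, -0.1776, -0.9841, 1.2075], [0.0, 0.0, 0.0, 1.0]]
```

View pics/scene0.png

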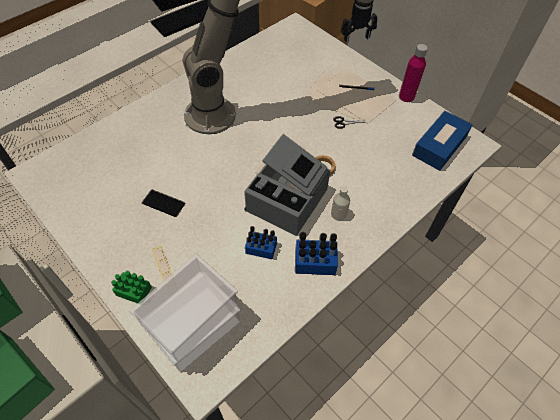

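View pics/top0.png

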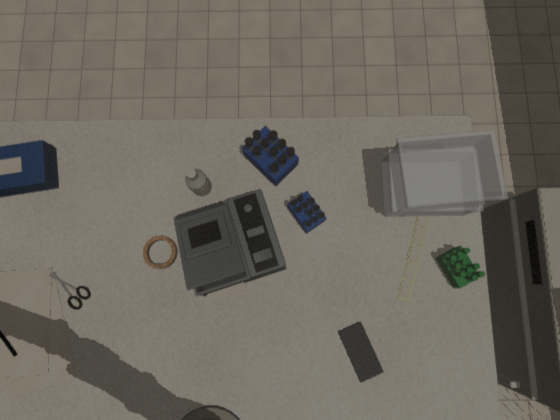

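The top view shows one printer at about (230,243). Its key strip is on the right, with the round key at about (248,209), a middle key at (255,232) and another at (263,257). The small blue rack at (306,211) is the meant one, and the larger blue (270,155) and green (461,266) are look-alikes. Next, close crops.

Run:
```python
import cv2
a=cv2.imread("pics/top0.png")[180:305,165:335]; b=cv2.imread("pics/scene0.png")[125:240,230:360]
cv2.imwrite("pics/topc.png",cv2.convertScaleAbs(cv2.resize(a,(765,562),interpolation=cv2.INTER_CUBIC),alpha=1.8))
cv2.imwrite("pics/scc.png",cv2.convertScaleAbs(cv2.resize(b,(650,575),interpolation=cv2.INTER_CUBIC),alpha=1.8))
```

```text
(no output)
```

View pics/topc.png

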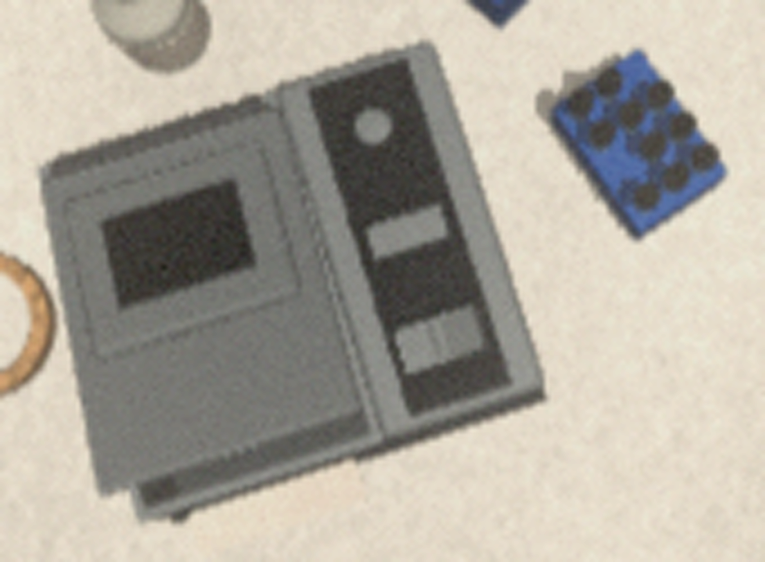

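View pics/scc.png

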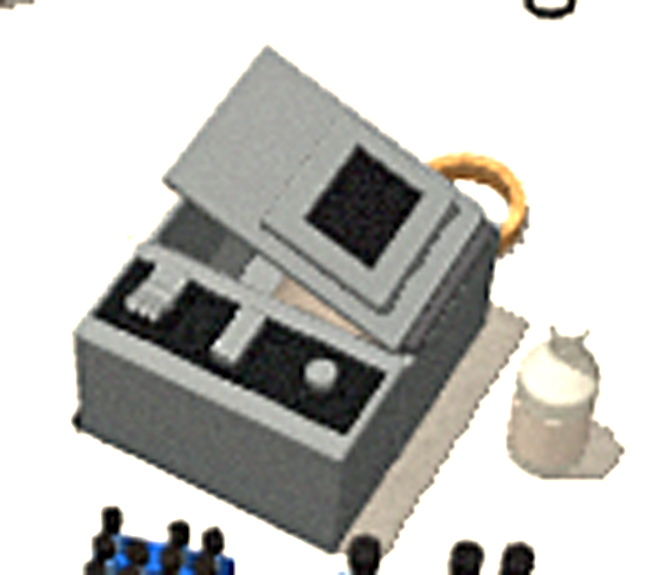

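The close crop shows the rocker at the front, x=-66 (split face, crop (440,340)), the feed key in the middle (407,232) and the round cancel key at the back (374,127). The cover's front edge is raised. I'll fit the printer pose and cover angle from both views.

```bash
cat > fit.py <<'E'
from rig import calibration
import cv2,numpy as np
from scipy.optimize import least_squares
C={n:calibration(n) for n in("top","scene")}
def proj(n,P):
    T=np.linalg.inv(C[n]["T"]); R,_=cv2.Rodrigues(T[:3,:3])
    return cv2.projectPoints(np.asarray(P,float).reshape(-1,3),R,T[:3,3],C[n]["camera_matrix"],None)[0].reshape(-1,2)
def W(p,P):
    c,s=np.cos(p[2]),np.sin(p[2]); P=np.asarray(P,float).reshape(-1,3)
    return np.c_[p[0]+c*P[:,0]-s*P[:,1],p[1]+s*P[:,0]+c*P[:,1],P[:,2]]
def cov(a,d,y,h=.01): # d forward of hinge, h above hinge plane
    return [.1-d*np.cos(a)+h*np.sin(a)*1, y, .12+d*np.sin(a)+h*np.cos(a)]
S=[(.11,-.125,.13),(-.11,-.125,.13),(-.11,-.025,.13),(.11,-.025,.13),(0,-.075,.145),(.066,-.075,.145)]
obs={"top":[(432,42),(543,390),(380,440),(280,88),(407,232),(374,127)],
"scene":[(340,460),(78,328),(150,245),(412,352),(238,335),(322,372)]}
cob={"top":[(102,493),(365,412)],"scene":[(268,45),(165,182)]}
px=lambda n,o:np.array(o)/(4.5 if n=="top" else 5)+((165,180) if n=="top" else (230,125))
def res(p,names=("top","scene")):
    r=[]
    for n in names:
        r.append(proj(n,W(p,S))-px(n,obs[n]))
        r.append(proj(n,W(p,[cov(p[3],.21,.124),cov(p[3],.21,-.024)]))-px(n,cob[n]))
    return np.concatenate(r).ravel()
if __name__=="__main__":
    for nm in (("top",),("scene",),("top","scene")):
        best=min((least_squares(res,[.45,-.1,y0,.35],loss="soft_l1",args=(nm,)) for y0 in(-1,0,1,2,3)),key=lambda r:r.cost)
        p=best.x; print(nm,np.round(p,4),best.cost); print(np.round(res(p,nm).reshape(-1,2),1).tolist())
    for k,P in dict(rock=(-.066,-.093,.151),feed=(0,-.075,.145),cancel=(.066,-.075,.145),push=cov(p[3],.185,.05),push0=cov(0,.185,.05)).items(): print(k,np.round(W(p,P),4))
E
python3 fit.py
```

```text
('top',) [ 0.5521 -0.0638  0.2929  0.3395] 2.299973273113765
[[0.9, -1.0], [0.7, -0.1], [0.3, 0.4], [-0.9, -0.4], [0.1, 0.1], [0.3, -0.2], [-0.8, 0.7], [-0.7, 0.2]]
('scene',) [ 0.5577 -0.0599  0.2949  0.3388] 4.366409253384511
[[0.7, 0.5], [-1.3, 0.2], [-0.8, -2.2], [0.1, 1.7], [0.8, -0.6], [0.4, -0.1], [0.1, 0.2], [-0.4, -0.4]]
('top', 'scene') [ 0.5538 -0.0624  0.2944  0.3291] 13.189376934436147
[[0.2, -1.7], [0.2, -0.9], [-0.2, -0.4], [-1.5, -1.0], [-0.4, -0.6], [-0.3, -0.9], [-1.0, 0.3], [-1.1, -0.2], [-0.6, 0.2], [-2.5, -0.1], [-2.1, -2.5], [-1.2, 1.4], [-0.5, -0.9], [-0.9, -0.4], [-1.3, 0.3], [-1.8, -0.5]]
rock [[ 0.5177 -0.1705  0.151 ]]
feed [[ 0.5756 -0.1342  0.145 ]]
cancel [[ 0.6388 -0.115   0.145 ]]
push [[ 0.4706 -0.0354  0.1893]]
push0 [[ 0.458  -0.0392  0.13  ]]
```

Each view fits well, but they disagree by about 6 mm, so I'll refine with the wrist camera. First I'll work out the tool axes, the yaw needed and the shift.

```bash
cat > h.py <<'E'
from rig import telemetry
import numpy as np, sys
from scipy.spatial.transform import Rotation as R
def st():
    s=telemetry.read_state(); return s,np.array(s["ee_pos"]),R.from_rotvec(s["tcp_rot"])
def rep(tgt,yaw=0.294):
    s,p,r=st(); M=r.as_matrix(); print("t",round(s["t"],2),"pos",np.round(p,4),"F",np.round(s["ft_force"],1),"grip",round(s["grip_width"],3))
    print("toolx",np.round(M[:,0],3),"tooly",np.round(M[:,1],3),"toolz",np.round(M[:,2],3),"q",np.round(s["joint_pos"],2))
    for k in range(4):
        a=yaw+k*np.pi/2; z=np.array([np.cos(a),np.sin(a),0]); x=np.array([0,0,-1.]); D=np.c_[x,np.cross(z,x),z]
        w=(r.inv()*R.from_matrix(D)).as_rotvec()
        print(k,"w",np.round(w,3),"then shift",np.round(D.T@(np.array(tgt)-p),4),"or now",np.round(M.T@(np.array(tgt)-p),4))
E
python3 -c "
from h import *
rep([.47,-.037,.27])"
```

```text
t 0.1 pos [0.2759 0.5879 0.2304] F [ 0.1  0.2 -0.7] grip 1.002
toolx [-0.001 -0.002 -1.   ] tooly [-0.905  0.425 -0.   ] toolz [ 0.425  0.905 -0.002] q [-1.23  0.4   0.05  1.54 -0.02  1.21 -0.05]
0 w [ 0.838 -0.002  0.001] then shift [-0.0396 -0.6544  0.0047] or now [-0.0387 -0.4411 -0.4834]
1 w [-0.733 -0.002 -0.001] then shift [-0.0396 -0.0047 -0.6544] or now [-0.0387 -0.4411 -0.4834]
2 w [-2.303e+00 -1.000e-03 -2.000e-03] then shift [-0.0396  0.6544 -0.0047] or now [-0.0387 -0.4411 -0.4834]
3 w [ 2.409e+00 -1.000e-03  2.000e-03] then shift [-0.0396  0.0047  0.6544] or now [-0.0387 -0.4411 -0.4834]
```

Request:
servo_tool:
  commands:
    - {"wx":0.12,"dx":-0.01,"claw":-1}
    - {"wx":0.12,"dx":-0.01,"claw":-1}
    - {"wx":0.12,"dx":-0.01,"claw":-1}
    - {"wx":0.12,"dx":-0.01,"claw":-1}
    - {"wx":0.12,"dx":-0.01,"claw":-1}
    - {"wx":0.12,"dx":-0.01,"claw":-1}
    - {"wx":0.118,"dx":-0.01,"claw":-1}
    - {"dy":-0.03,"claw":-1}
    - {"dy":-0.035,"claw":-1}
    - {"dy":-0.035,"claw":-1}
  squeeze: 30

```text
schema error: expected keys dx, dy, dz, wx, wy, wz, claw
```

Request:
servo_tool:
  commands:
    - {"dy":-0.04,"claw":-1}
    - {"dy":-0.04,"claw":-1}
    - {"dy":-0.04,"claw":-1}
    - {"dy":-0.04,"claw":-1}
    - {"dy":-0.04,"claw":-1}
    - {"dy":-0.04,"claw":-1}
    - {"dy":-0.04,"claw":-1}
    - {"dy":-0.04,"claw":-1}
    - {"dy":-0.04,"claw":-1}
    - {"dy":-0.04,"claw":-1}

```text
schema error: expected keys dx, dy, dz, wx, wy, wz, claw
```

```bash
python3 -c "
from h import *
from rig import capture,calibration
import cv2
rep([.47,-.037,.27])
c=calibration('wrist');im=capture('wrist');cv2.imwrite('pics/w1.png',im);np.savez('w1',K=c['camera_matrix'],T=c['T']);print(np.round(c['camera_matrix'],1).tolist(),np.round(c['T'],4).tolist())"
```

```text
t 0.1 pos [0.2759 0.5879 0.2304] F [ 0.1  0.2 -0.7] grip 1.002
toolx [-0.001 -0.002 -1.   ] tooly [-0.905  0.425 -0.   ] toolz [ 0.425  0.905 -0.002] q [-1.23  0.4   0.05  1.54 -0.02  1.21 -0.05]
0 w [ 0.838 -0.002  0.001] then shift [-0.0396 -0.6544  0.0047] or now [-0.0387 -0.4411 -0.4834]
1 w [-0.733 -0.002 -0.001] then shift [-0.0396 -0.0047 -0.6544] or now [-0.0387 -0.4411 -0.4834]
2 w [-2.303e+00 -1.000e-03 -2.000e-03] then shift [-0.0396  0.6544 -0.0047] or now [-0.0387 -0.4411 -0.4834]
3 w [ 2.409e+00 -1.000e-03  2.000e-03] then shift [-0.0396  0.0047  0.6544] or now [-0.0387 -0.4411 -0.4834]
[[325.0, 0.0, 278.8], [0.0, 325.0, 208.7], [0.0, 0.0, 1.0]] [[0.4253, 0.8555, 0.2953, 0.1982], [0.905, -0.4015, -0.1404, 0.6232], [-0.0016, 0.327, -0.945, 0.3723], [0.0, 0.0, 0.0, 1.0]]
```

View pics/w1.png

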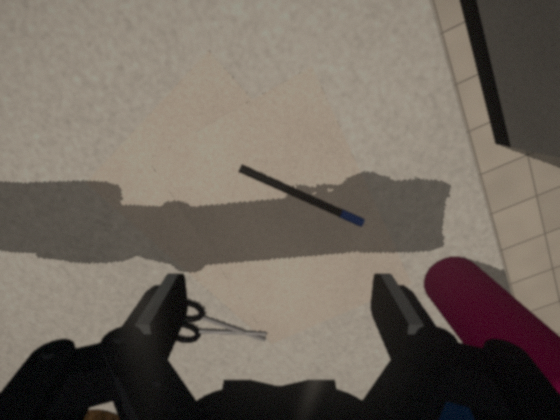

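The rows need all the keys. In the wrist view the pink bottle is close on the +z side at (480,320), so I'll translate away first and then turn.

Request:
servo_tool:
  commands:
    - {"dx":-0.01,"dy":-0.02,"dz":-0.02,"wx":0,"wy":0,"wz":0,"claw":-1}
    - {"dx":-0.01,"dy":-0.025,"dz":-0.03,"wx":0,"wy":0,"wz":0,"claw":-1}
    - {"dx":-0.01,"dy":-0.025,"dz":-0.03,"wx":0,"wy":0,"wz":0,"claw":-1}
    - {"dx":-0.01,"dy":-0.025,"dz":-0.03,"wx":0,"wy":0,"wz":0,"claw":-1}
    - {"dx":-0.01,"dy":-0.025,"dz":-0.03,"wx":0,"wy":0,"wz":0,"claw":-1}
    - {"dx":-0.01,"dy":-0.025,"dz":-0.03,"wx":0,"wy":0,"wz":0,"claw":-1}
    - {"dx":-0.01,"dy":-0.025,"dz":-0.03,"wx":0,"wy":0,"wz":0,"claw":-1}
    - {"dx":0,"dy":-0.025,"dz":-0.03,"wx":0,"wy":0,"wz":0,"claw":-1}
    - {"dx":0,"dy":-0.025,"dz":-0.03,"wx":0,"wy":0,"wz":0,"claw":-1}
    - {"dx":0,"dy":-0.025,"dz":-0.03,"wx":0,"wy":0,"wz":0,"claw":-1}
  squeeze: 30

```text
t: 0.98
ee_pos: [0.3748, 0.2198, 0.3014]
tcp_rot: [-0.88, 1.385, 0.881]
ft_force: [1.2, -0.1, -0.7]
grip_width: 0.003
```

Request:
servo_tool:
  commands:
    - {"dx":0,"dy":-0.01,"dz":0,"wx":0.12,"wy":0,"wz":0,"claw":-1}
    - {"dx":0,"dy":-0.01,"dz":0,"wx":0.12,"wy":0,"wz":0,"claw":-1}
    - {"dx":0,"dy":-0.01,"dz":0,"wx":0.12,"wy":0,"wz":0,"claw":-1}
    - {"dx":0,"dy":-0.01,"dz":0,"wx":0.12,"wy":0,"wz":0,"claw":-1}
    - {"dx":0,"dy":-0.02,"dz":0,"wx":0.12,"wy":0,"wz":0,"claw":-1}
    - {"dx":0,"dy":-0.02,"dz":0,"wx":0.12,"wy":0,"wz":0,"claw":-1}
    - {"dx":0,"dy":-0.02,"dz":0,"wx":0.118,"wy":0,"wz":0,"claw":-1}
    - {"dx":0,"dy":-0.02,"dz":0,"wx":0,"wy":0,"wz":0,"claw":-1}
    - {"dx":0,"dy":-0.02,"dz":0,"wx":0,"wy":0,"wz":0,"claw":-1}
    - {"dx":0,"dy":0,"dz":0,"wx":0,"wy":0,"wz":0,"claw":-1}

```text
t: 1.82
ee_pos: [0.4498, 0.1045, 0.3012]
tcp_rot: [-0.227, 1.559, 0.224]
ft_force: [-0.2, -0.6, -0.0]
grip_width: -0.007
```

```bash
python3 -c "
from h import *
from rig import capture,calibration
import cv2
rep([.47,-.037,.27])
c=calibration('wrist');im=capture('wrist');cv2.imwrite('pics/w2.png',im);np.savez('w2',K=c['camera_matrix'],T=c['T'])"
```

```text
t 1.82 pos [0.4498 0.1045 0.3012] F [-0.2 -0.6 -0. ] grip -0.007
toolx [ 0.    -0.002 -1.   ] tooly [-0.283  0.959 -0.002] toolz [ 0.959  0.283 -0.   ] q [-0.74 -0.    0.42  1.87  0.    1.27 -0.03]
0 w [-0.007 -0.     0.002] then shift [ 0.0312 -0.1412 -0.0216] or now [ 0.0315 -0.1413 -0.0207]
1 w [-1.578e+00 -2.000e-03  1.000e-03] then shift [ 0.0312  0.0216 -0.1412] or now [ 0.0315 -0.1413 -0.0207]
2 w [3.135e+00 3.000e-03 0.000e+00] then shift [0.0312 0.1412 0.0216] or now [ 0.0315 -0.1413 -0.0207]
3 w [1.564e+00 1.000e-03 2.000e-03] then shift [ 0.0312 -0.0216  0.1412] or now [ 0.0315 -0.1413 -0.0207]
```

View pics/w2.png

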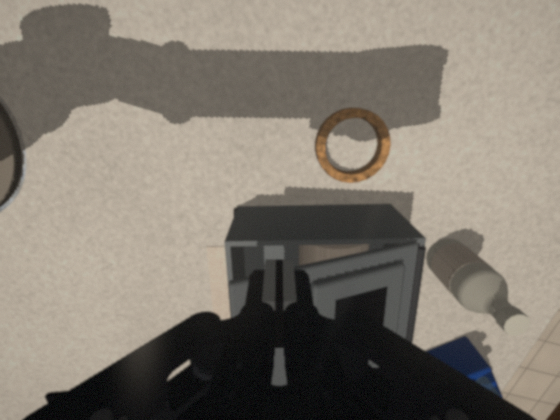

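This wrist view shows the printer's left side: top corners at about (227,241) and (424,240), bottom at (235,206) and (390,205). The front edge of the raised cover lies near the fingers. I'll enlarge it to get exact corners.

```bash
python3 -c "
import cv2
a=cv2.imread('pics/w2.png')[190:340,210:440]
cv2.imwrite('pics/w2c.png',cv2.convertScaleAbs(cv2.resize(a,None,fx=3.4,fy=3.4,interpolation=cv2.INTER_CUBIC),alpha=2))"
```

```text
(no output)
```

View pics/w2c.png

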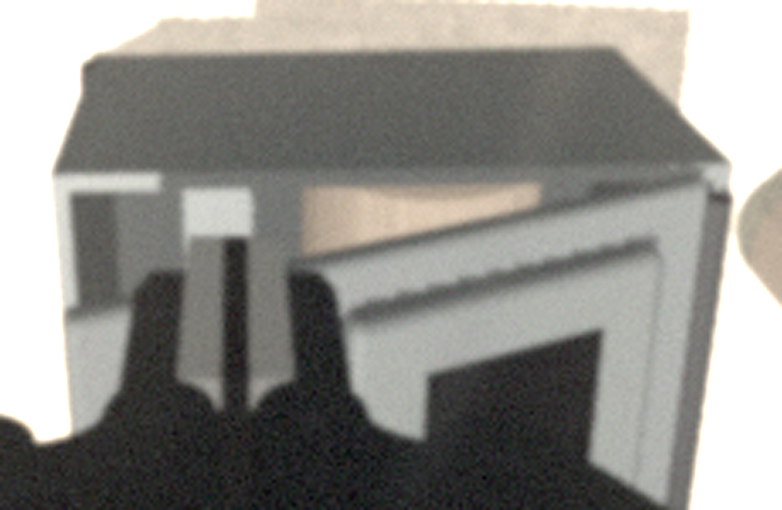

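```bash
cat > fw.py <<'E'
from fit import *
d=np.load("w2.npz"); C["wrist"]={"camera_matrix":d["K"],"T":d["T"]}
SW=[(-.11,.125,.13),(.11,.125,.13),(-.11,.125,0),(.11,.125,0)]
ow=np.array([(55,175),(730,165),(90,60),(610,48)])/3.4+(210,190)
cw=np.array([(70,315)])/3.4+(210,190)
def rw(p): return np.r_[(proj("wrist",W(p,SW))-ow).ravel(),(proj("wrist",W(p,cov(p[3],.21,.124)))-cw).ravel()]
r=least_squares(rw,[.555,-.06,.29,.34]); print(np.round(r.x,4),np.round(r.fun,1))
r=least_squares(lambda p:np.r_[rw(p),res(p)],[.555,-.06,.29,.34],loss="soft_l1"); print(np.round(r.x,4),np.round(r.fun[:10],1))
E
python3 fw.py
```

```text
[ 0.5504 -0.0607  0.301   0.3787] [-4.3  1.8  5.4  2.1  0.5 -3.2  0.9 -1.7 -1.7  1. ]
[ 0.5526 -0.0622  0.3028  0.3526] [-2.7  3.8  6.5  3.7  1.6 -1.7  1.8 -0.5 -1.5  0.1]
```

The left wall must end at z=120 under the cover, since the plate sits on top of it. Refitting with that height.

```bash
sed -i 's/(-.11,.125,.13),(.11,.125,.13)/(-.11,.125,.12),(.11,.125,.12)/' fw.py
cat >> fw.py <<'E'
p=r.x
print(np.round(r.fun[10:].reshape(-1,2),1).tolist())
for k,P in dict(rock=(-.066,-.093,.151),feed=(0,-.075,.145),cancel=(.066,-.075,.145),push=cov(p[3],.185,.05),push0=cov(0,.185,.05)).items(): print(k,np.round(W(p,P),4))
E
python3 fw.py
```

```text
[ 0.5523 -0.0629  0.3021  0.3556] [-1.6  0.2  2.   0.3  1.3 -1.3  1.4 -0.  -1.8  0.9]
[ 0.5528 -0.0628  0.303   0.3483] [-1.2  0.4  2.4  0.3  1.6 -1.2  1.7 -0.  -1.8  0.2]
[[-0.0, -1.6], [0.6, -1.0], [0.3, -0.2], [-1.6, -0.6], [-0.3, -0.5], [-0.5, -0.7], [-0.9, 0.5], [-0.9, -0.6], [-0.5, 0.0], [-2.7, 0.1], [-2.4, -2.4], [-1.3, 1.2], [-0.7, -0.9], [-1.0, -0.5], [-1.5, -0.4], [-1.8, -0.9]]
rock [[ 0.5176 -0.1713  0.151 ]]
feed [[ 0.5752 -0.1344  0.145 ]]
cancel [[ 0.6382 -0.1147  0.145 ]]
push [[ 0.4706 -0.0361  0.1925]]
push0 [[ 0.4568 -0.0405  0.13  ]]
```

The three views now agree: printer at (0.5525, -0.063), yaw 0.302, cover about 0.35 rad. Next, the shift to above the cover at printer (-0.072, 0.05).

```bash
cat >> h.py <<'E'
PP=[.5525,-.063,.302]
def pr(x,y,z):
    c,s=np.cos(PP[2]),np.sin(PP[2]); return [PP[0]+c*x-s*y,PP[1]+s*x+c*y,z]
def go(x,y,z):
    s,p,r=st(); print("t",round(s["t"],2),"pos",np.round(p,4),"F",np.round(s["ft_force"],1)); print("yaw err",round(PP[2]-np.arctan2(*r.as_matrix()[[1,0],2]),3),"shift",np.round(r.as_matrix().T@(np.array(pr(x,y,z))-p),4))
E
python3 -c "
from h import *
go(-.072,.05,.225)"
```

```text
t 1.87 pos [0.4492 0.107  0.3012] F [0.3 0.6 0.3]
yaw err 0.013 shift [ 0.0762 -0.1433 -0.0221]
```

Request:
servo_tool:
  commands:
    - {"dx":0,"dy":-0.01,"dz":-0.002,"wx":-0.013,"wy":0,"wz":0,"claw":-1}
    - {"dx":0,"dy":-0.025,"dz":-0.005,"wx":0,"wy":0,"wz":0,"claw":-1}
    - {"dx":0.005,"dy":-0.03,"dz":-0.005,"wx":0,"wy":0,"wz":0,"claw":-1}
    - {"dx":0.01,"dy":-0.03,"dz":-0.005,"wx":0,"wy":0,"wz":0,"claw":-1}
    - {"dx":0.015,"dy":-0.025,"dz":-0.005,"wx":0,"wy":0,"wz":0,"claw":-1}
    - {"dx":0.015,"dy":-0.015,"dz":0,"wx":0,"wy":0,"wz":0,"claw":-1}
    - {"dx":0.015,"dy":-0.008,"dz":0,"wx":0,"wy":0,"wz":0,"claw":-1}
    - {"dx":0.01,"dy":0,"dz":0,"wx":0,"wy":0,"wz":0,"claw":-1}
    - {"dx":0.006,"dy":0,"dz":0,"wx":0,"wy":0,"wz":0,"claw":-1}
    - {"dx":0,"dy":0,"dz":0,"wx":0,"wy":0,"wz":0,"claw":-1}

```text
t: 2.7
ee_pos: [0.4701, -0.0322, 0.224]
tcp_rot: [-0.242, 1.56, 0.243]
ft_force: [-1.3, 0.1, -0.8]
grip_width: 0.002
```

```bash
python3 -c "
from h import *
from rig import capture,calibration
import cv2
go(-.072,.05,.225)
c=calibration('wrist');im=capture('wrist');cv2.imwrite('pics/w3.png',cv2.convertScaleAbs(im,alpha=1.7));np.savez('w3',K=c['camera_matrix'],T=c['T'])"
```

```text
t 2.7 pos [ 0.4701 -0.0322  0.224 ] F [-1.3  0.1 -0.8]
yaw err -0.007 shift [-0.001  -0.0039 -0.0025]
```

View pics/w3.png

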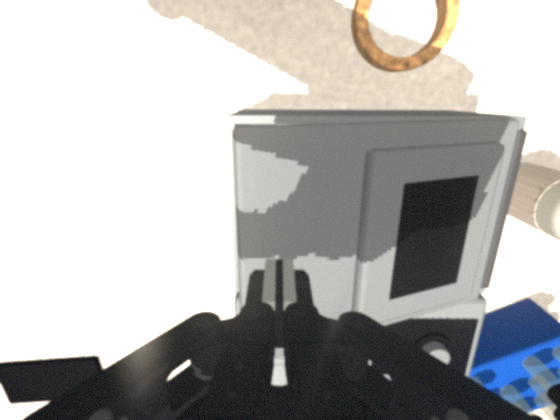

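The fingertips (280,270) are over the flat front part of the cover, clear of the hump (360) and inside the front edge (238). Now I'll press down.

Request:
servo_tool:
  commands:
    - {"dx":0.01,"dy":-0.004,"dz":-0.002,"wx":0,"wy":0,"wz":0,"claw":-1}
    - {"dx":0.01,"dy":0,"dz":0,"wx":0,"wy":0,"wz":0,"claw":-1}
    - {"dx":0.01,"dy":0,"dz":0,"wx":0,"wy":0,"wz":0,"claw":-1}
    - {"dx":0.01,"dy":0,"dz":0,"wx":0,"wy":0,"wz":0,"claw":-1}
    - {"dx":0.01,"dy":0,"dz":0,"wx":0,"wy":0,"wz":0,"claw":-1}
    - {"dx":0.01,"dy":0,"dz":0,"wx":0,"wy":0,"wz":0,"claw":-1}
    - {"dx":0.01,"dy":0,"dz":0,"wx":0,"wy":0,"wz":0,"claw":-1}
    - {"dx":0.008,"dy":0,"dz":0,"wx":0,"wy":0,"wz":0,"claw":-1}
    - {"dx":0.006,"dy":0,"dz":0,"wx":0,"wy":0,"wz":0,"claw":-1}
    - {"dx":0,"dy":0,"dz":0,"wx":0,"wy":0,"wz":0,"claw":-1}

```text
t: 3.58
ee_pos: [0.4697, -0.0382, 0.1398]
tcp_rot: [-0.241, 1.559, 0.241]
ft_force: [-0.8, 0.5, -0.4]
grip_width: 0.004
```

```bash
python3 -c "
from h import *
go(-.072,.05,.13)"
```

```text
t 3.58 pos [ 0.4697 -0.0382  0.1398] F [-0.8  0.5 -0.4]
yaw err -0.005 shift [ 0.0098  0.0017 -0.0003]
```

Request:
servo_tool:
  commands:
    - {"dx":0.003,"dy":0,"dz":0,"wx":0,"wy":0,"wz":0,"claw":-1}
    - {"dx":0.003,"dy":0,"dz":0,"wx":0,"wy":0,"wz":0,"claw":-1}
    - {"dx":0.002,"dy":0,"dz":0,"wx":0,"wy":0,"wz":0,"claw":-1}
    - {"dx":0.001,"dy":0,"dz":0,"wx":0,"wy":0,"wz":0,"claw":-1}
    - {"dx":0.001,"dy":0,"dz":0,"wx":0,"wy":0,"wz":0,"claw":-1}
    - {"dx":0.0005,"dy":0,"dz":0,"wx":0,"wy":0,"wz":0,"claw":-1}
    - {"dx":0.0005,"dy":0,"dz":0,"wx":0,"wy":0,"wz":0,"claw":-1}
    - {"dx":0.0005,"dy":0,"dz":0,"wx":0,"wy":0,"wz":0,"claw":-1}
    - {"dx":0,"dy":0,"dz":0,"wx":0,"wy":0,"wz":0,"claw":-1}
    - {"dx":0,"dy":0,"dz":0,"wx":0,"wy":0,"wz":0,"claw":-1}

```text
t: 4.42
ee_pos: [0.4703, -0.0384, 0.13]
tcp_rot: [-0.241, 1.557, 0.241]
ft_force: [-3.3, 0.1, 5.2]
grip_width: 0.002
```

```bash
python3 -c "
from h import *
go(-.072,.05,.13)
from rig import capture
import cv2
cv2.imwrite('pics/s4.png',cv2.convertScaleAbs(cv2.resize(capture('scene')[100:260,210:390],None,fx=3.6,fy=3.6),alpha=1.8))"
```

```text
t 4.42 pos [ 0.4703 -0.0384  0.13  ] F [-3.3  0.1  5.2]
yaw err -0.005 shift [ 0.      0.002  -0.0008]
```

View pics/s4.png

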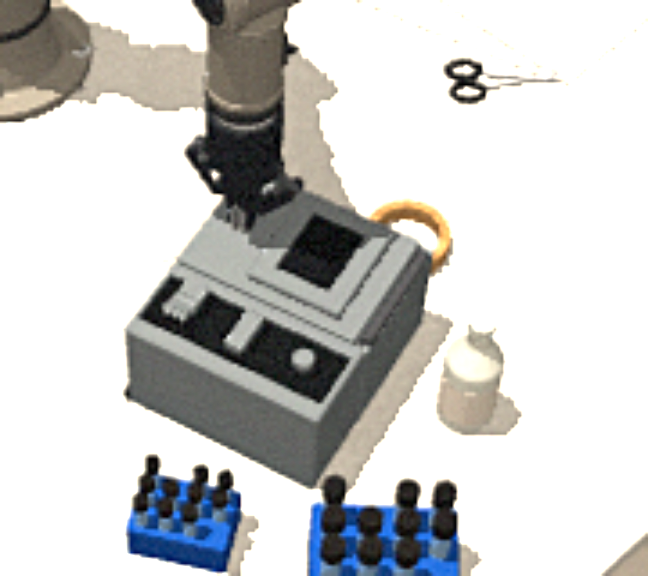

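The cover now looks flush with the strip. I'll press 3 mm further to make sure it's on its stop.

Request:
servo_tool:
  commands:
    - {"dx":0.001,"dy":0,"dz":0,"wx":0,"wy":0,"wz":0,"claw":-1}
    - {"dx":0.001,"dy":0,"dz":0,"wx":0,"wy":0,"wz":0,"claw":-1}
    - {"dx":0.001,"dy":0,"dz":0,"wx":0,"wy":0,"wz":0,"claw":-1}
    - {"dx":0,"dy":0,"dz":0,"wx":0,"wy":0,"wz":0,"claw":-1}
    - {"dx":0,"dy":0,"dz":0,"wx":0,"wy":0,"wz":0,"claw":-1}
    - {"dx":0,"dy":0,"dz":0,"wx":0,"wy":0,"wz":0,"claw":-1}
    - {"dx":0,"dy":0,"dz":0,"wx":0,"wy":0,"wz":0,"claw":-1}
    - {"dx":0,"dy":0,"dz":0,"wx":0,"wy":0,"wz":0,"claw":-1}
    - {"dx":0,"dy":0,"dz":0,"wx":0,"wy":0,"wz":0,"claw":-1}
    - {"dx":0,"dy":0,"dz":0,"wx":0,"wy":0,"wz":0,"claw":-1}

```text
t: 5.3
ee_pos: [0.4704, -0.0384, 0.1297]
tcp_rot: [-0.239, 1.558, 0.242]
ft_force: [-11.4, -0.4, 28.5]
grip_width: 0.002
```

It's firm: 28 N at z 0.1297. Lifting, then over to the rocker.

Request:
servo_tool:
  commands:
    - {"dx":-0.005,"dy":0,"dz":0,"wx":0,"wy":0,"wz":0,"claw":-1}
    - {"dx":-0.015,"dy":0,"dz":0,"wx":0,"wy":0,"wz":0,"claw":-1}
    - {"dx":-0.02,"dy":0,"dz":0,"wx":0,"wy":0,"wz":0,"claw":-1}
    - {"dx":-0.02,"dy":-0.01,"dz":0,"wx":0,"wy":0,"wz":0,"claw":-1}
    - {"dx":0,"dy":-0.03,"dz":0,"wx":0,"wy":0,"wz":0,"claw":-1}
    - {"dx":0,"dy":-0.03,"dz":0,"wx":0,"wy":0,"wz":0,"claw":-1}
    - {"dx":0,"dy":-0.03,"dz":0,"wx":0,"wy":0,"wz":0,"claw":-1}
    - {"dx":0,"dy":-0.03,"dz":0,"wx":0,"wy":0,"wz":0,"claw":-1}
    - {"dx":0,"dy":-0.01,"dz":0.004,"wx":0,"wy":0,"wz":0,"claw":-1}
    - {"dx":0,"dy":0,"dz":0,"wx":0,"wy":0,"wz":0,"claw":-1}

```text
t: 6.13
ee_pos: [0.5178, -0.1734, 0.1868]
tcp_rot: [-0.24, 1.556, 0.236]
ft_force: [-0.8, 0.9, 1.0]
grip_width: -0.002
```

```bash
python3 -c "
from h import *
from rig import capture,calibration
import cv2
s,p,r=st()
c=calibration('wrist');im=capture('wrist');cv2.imwrite('pics/w5.png',cv2.convertScaleAbs(im,alpha=1.7))
cv2.imwrite('pics/s5.png',cv2.convertScaleAbs(cv2.resize(capture('scene')[100:260,210:390],None,fx=3.6,fy=3.6),alpha=1.8))
go(-.066,-.094,.16)"
```

```text
t 6.23 pos [ 0.5166 -0.1695  0.1863] F [-1.1  0.2  1.2]
yaw err -0.005 shift [ 0.0263 -0.003  -0.0001]
```

View pics/w5.png

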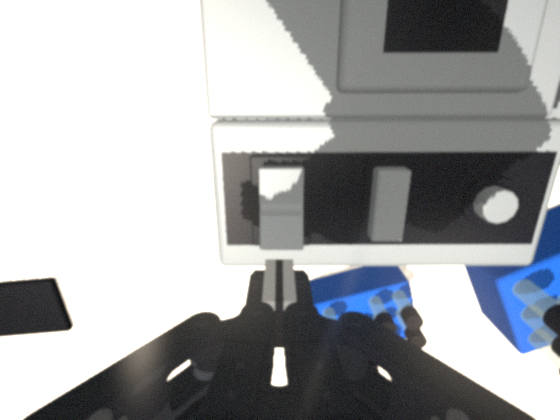

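View pics/s5.png

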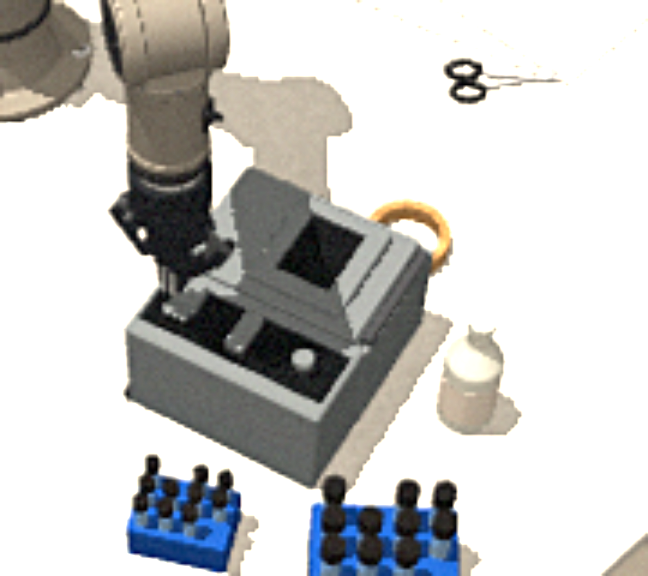

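The wrist view shows the rocker at (281,210), the feed key at (390,203), the cancel key at (496,205), and the fingers in line with the rocker. I'll check these pixels against the fitted pose.

```bash
python3 -c "
from h import *
from fit import *
c=calibration('wrist');C['w']=c
W3=lambda *P:np.array([pr(*q) for q in P])
P=[(-.066,-.075,.144),(0,-.075,.145),(.066,-.075,.145),(-.11,-.025,.13),(-.11,-.125,.13),(.11,-.125,.13)]
print(np.round(proj('w',W3(*P)),1).tolist())
s,p,r=st(); print(proj('w',p))
o=np.array([(281,212),(390,203),(496,205),(212,120),(222,264),(533,264)])
f=least_squares(lambda q:(proj('w',W(q,P))-o).ravel(),PP,loss='soft_l1');print(f.x,np.round(f.fun.reshape(-1,2),1).tolist())
"
```

```text
[[281.5, 215.5], [391.2, 216.6], [500.8, 217.1], [207.9, 128.1], [217.5, 275.8], [533.8, 277.2]]
[[281.97028098 275.22416357]]
[ 0.54835591 -0.05718278  0.31952084] [[-1.0, -5.4], [1.0, 2.9], [6.3, -0.5], [-7.6, -0.4], [-4.9, 5.5], [4.0, 2.0]]
```

The picture was taken while the arm was still settling by about 4 mm, so I'll repeat it settled.

```bash
python3 -c "
from h import *
from rig import capture,calibration
import cv2
go(-.066,-.094,.16)
c=calibration('wrist');im=capture('wrist');cv2.imwrite('pics/w6.png',cv2.convertScaleAbs(cv2.resize(im[100:310,190:560],None,fx=2,fy=2,interpolation=cv2.INTER_CUBIC),alpha=1.7));np.savez('w6',K=c['camera_matrix'],T=c['T'])
go(-.066,-.094,.16)"
```

```text
t 6.23 pos [ 0.5166 -0.1695  0.1863] F [-1.1  0.2  1.2]
yaw err -0.005 shift [ 0.0263 -0.003  -0.0001]
t 6.28 pos [ 0.5165 -0.1688  0.1863] F [0.1 0.2 0.5]
yaw err -0.007 shift [ 0.0263 -0.0037 -0.0002]
```

View pics/w6.png

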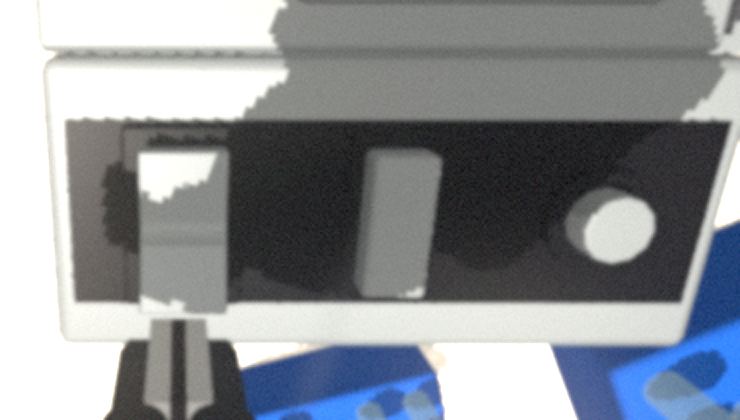

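```bash
python3 -c "
from h import *
from fit import *
d=np.load('w6.npz');C['w']={'camera_matrix':d['K'],'T':d['T']}
P=[(-.066,-.075,.144),(0,-.075,.145),(.066,-.075,.145),(-.11,-.025,.13),(-.11,-.125,.13),(.11,-.125,.13)]
o=np.array([(281.5,220),(392.5,211),(500,215),(211,128),(220,273),(533,273)])
print(np.round(proj('w',W(PP,P))-o,1).tolist())
f=least_squares(lambda q:(proj('w',W(q,P))-o).ravel(),PP,loss='soft_l1');q=f.x;print(q,np.round(f.fun.reshape(-1,2),1).tolist())
print(W(q,[(-.066,-.094,.15),(0,-.075,.145)]),W(PP,[(-.066,-.094,.15),(0,-.075,.145)]))
"
```

```text
[[-0.0, -4.5], [-1.3, 5.6], [0.8, 2.1], [-3.1, 0.1], [-2.5, 2.8], [0.8, 4.2]]
[ 0.55191764 -0.0619582   0.30964055] [[0.5, -5.5], [-0.5, 3.8], [2.0, -0.5], [-3.2, -0.5], [-1.5, 2.3], [2.6, 1.6]]
[[ 0.51769972 -0.17159913  0.15      ]
 [ 0.57477136 -0.13339144  0.145     ]] [[ 0.51744537 -0.17237629  0.15      ]
 [ 0.57480727 -0.13460577  0.145     ]]
```

The pose is confirmed to within about 1.5 mm. Now I'll press the rocker's raised half straight down towards z 0.148.

Request:
servo_tool:
  commands:
    - {"dx":0.006,"dy":-0.003,"dz":0,"wx":0,"wy":0,"wz":0,"claw":-1}
    - {"dx":0.008,"dy":0,"dz":0,"wx":0,"wy":0,"wz":0,"claw":-1}
    - {"dx":0.006,"dy":0,"dz":0,"wx":0,"wy":0,"wz":0,"claw":-1}
    - {"dx":0.005,"dy":0,"dz":0,"wx":0,"wy":0,"wz":0,"claw":-1}
    - {"dx":0.004,"dy":0,"dz":0,"wx":0,"wy":0,"wz":0,"claw":-1}
    - {"dx":0.003,"dy":0,"dz":0,"wx":0,"wy":0,"wz":0,"claw":-1}
    - {"dx":0.002,"dy":0,"dz":0,"wx":0,"wy":0,"wz":0,"claw":-1}
    - {"dx":0.002,"dy":0,"dz":0,"wx":0,"wy":0,"wz":0,"claw":-1}
    - {"dx":0,"dy":0,"dz":0,"wx":0,"wy":0,"wz":0,"claw":-1}
    - {"dx":0,"dy":0,"dz":0,"wx":0,"wy":0,"wz":0,"claw":-1}

```text
t: 7.12
ee_pos: [0.5177, -0.1736, 0.151]
tcp_rot: [-0.241, 1.557, 0.241]
ft_force: [-0.2, -0.1, 1.9]
grip_width: 0.001
```

```bash
python3 -c "
from h import *
go(-.066,-.094,.148)"
```

```text
t 7.12 pos [ 0.5177 -0.1736  0.151 ] F [-0.2 -0.1  1.9]
yaw err -0.005 shift [0.003  0.0012 0.0002]
```

Request:
servo_tool:
  commands:
    - {"dx":0.001,"dy":0,"dz":0,"wx":0,"wy":0,"wz":0,"claw":-1}
    - {"dx":0.001,"dy":0,"dz":0,"wx":0,"wy":0,"wz":0,"claw":-1}
    - {"dx":0.001,"dy":0,"dz":0,"wx":0,"wy":0,"wz":0,"claw":-1}
    - {"dx":0.001,"dy":0,"dz":0,"wx":0,"wy":0,"wz":0,"claw":-1}
    - {"dx":0.0005,"dy":0,"dz":0,"wx":0,"wy":0,"wz":0,"claw":-1}
    - {"dx":0.0005,"dy":0,"dz":0,"wx":0,"wy":0,"wz":0,"claw":-1}
    - {"dx":0,"dy":0,"dz":0,"wx":0,"wy":0,"wz":0,"claw":-1}
    - {"dx":0,"dy":0,"dz":0,"wx":0,"wy":0,"wz":0,"claw":-1}
    - {"dx":0,"dy":0,"dz":0,"wx":0,"wy":0,"wz":0,"claw":-1}
    - {"dx":0,"dy":0,"dz":0,"wx":0,"wy":0,"wz":0,"claw":-1}

```text
t: 7.95
ee_pos: [0.5179, -0.1739, 0.148]
tcp_rot: [-0.24, 1.556, 0.241]
ft_force: [-4.6, -1.5, 16.1]
grip_width: -0.001
```

The rocker is on its stop at z 0.148 with 16 N. Lift, move over the feed key at height, and look.

Request:
servo_tool:
  commands:
    - {"dx":-0.005,"dy":0,"dz":0,"wx":0,"wy":0,"wz":0,"claw":-1}
    - {"dx":-0.012,"dy":0,"dz":0,"wx":0,"wy":0,"wz":0,"claw":-1}
    - {"dx":-0.015,"dy":0,"dz":0,"wx":0,"wy":0,"wz":0,"claw":-1}
    - {"dx":-0.01,"dy":0,"dz":0,"wx":0,"wy":0,"wz":0,"claw":-1}
    - {"dx":0,"dy":0,"dz":0.01,"wx":0,"wy":0,"wz":0,"claw":-1}
    - {"dx":0,"dy":0.004,"dz":0.02,"wx":0,"wy":0,"wz":0,"claw":-1}
    - {"dx":0,"dy":0.008,"dz":0.02,"wx":0,"wy":0,"wz":0,"claw":-1}
    - {"dx":0,"dy":0.008,"dz":0.016,"wx":0,"wy":0,"wz":0,"claw":-1}
    - {"dx":0,"dy":0,"dz":0,"wx":0,"wy":0,"wz":0,"claw":-1}
    - {"dx":0,"dy":0,"dz":0,"wx":0,"wy":0,"wz":0,"claw":-1}

```text
t: 8.78
ee_pos: [0.5747, -0.1326, 0.1869]
tcp_rot: [-0.243, 1.559, 0.244]
ft_force: [-0.2, 0.2, -0.8]
grip_width: 0.001
```

```bash
python3 -c "
from h import *
from rig import capture,calibration
import cv2
capture('top')
im=capture('wrist');cv2.imwrite('pics/w7.png',cv2.convertScaleAbs(cv2.resize(im[60:310,100:470],None,fx=2,fy=2,interpolation=cv2.INTER_CUBIC),alpha=1.7))
cv2.imwrite('pics/s7.png',cv2.convertScaleAbs(cv2.resize(capture('scene')[130:260,210:370],None,fx=4.4,fy=4.4,interpolation=cv2.INTER_CUBIC),alpha=1.8))
go(0,-.075,.145)"
```

```text
t 8.93 pos [ 0.5733 -0.1353  0.1875] F [0.1 0.3 0.7]
yaw err -0.004 shift [0.0425 0.0002 0.0017]
```

View pics/w7.png

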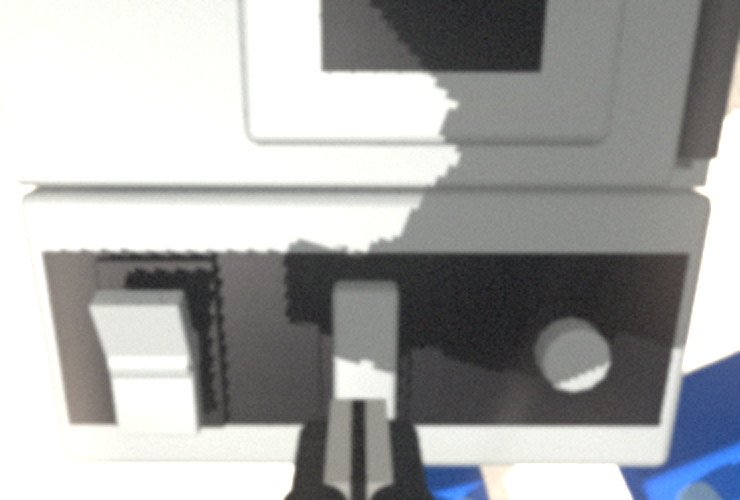

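View pics/s7.png

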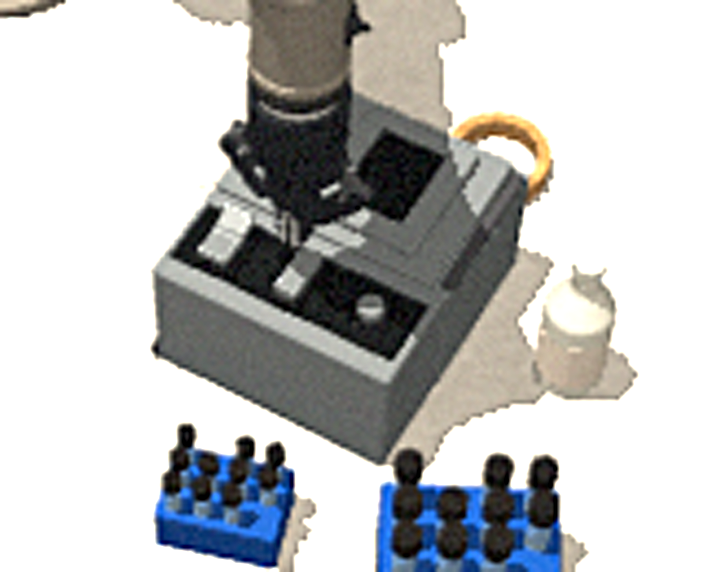

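The rocker has tipped: the inner half is now raised and the outer half level. The cover is flat, and the fingers (360,400) are in line with the feed key (365,340). I'll press the feed key, contact expected at z 0.145 and the bottom at 0.140.

Request:
servo_tool:
  commands:
    - {"dx":0.008,"dy":0,"dz":0.0015,"wx":0,"wy":0,"wz":0,"claw":-1}
    - {"dx":0.012,"dy":0,"dz":0,"wx":0,"wy":0,"wz":0,"claw":-1}
    - {"dx":0.01,"dy":0,"dz":0,"wx":0,"wy":0,"wz":0,"claw":-1}
    - {"dx":0.006,"dy":0,"dz":0,"wx":0,"wy":0,"wz":0,"claw":-1}
    - {"dx":0.003,"dy":0,"dz":0,"wx":0,"wy":0,"wz":0,"claw":-1}
    - {"dx":0.002,"dy":0,"dz":0,"wx":0,"wy":0,"wz":0,"claw":-1}
    - {"dx":0.002,"dy":0,"dz":0,"wx":0,"wy":0,"wz":0,"claw":-1}
    - {"dx":0.002,"dy":0,"dz":0,"wx":0,"wy":0,"wz":0,"claw":-1}
    - {"dx":0.002,"dy":0,"dz":0,"wx":0,"wy":0,"wz":0,"claw":-1}
    - {"dx":0,"dy":0,"dz":0,"wx":0,"wy":0,"wz":0,"claw":-1}

```text
t: 9.77
ee_pos: [0.5756, -0.134, 0.141]
tcp_rot: [-0.241, 1.557, 0.241]
ft_force: [-2.2, 1.5, 3.7]
grip_width: 0.0
```

Request:
servo_tool:
  commands:
    - {"dx":0.001,"dy":0,"dz":0,"wx":0,"wy":0,"wz":0,"claw":-1}
    - {"dx":0.0005,"dy":0,"dz":0,"wx":0,"wy":0,"wz":0,"claw":-1}
    - {"dx":0.0005,"dy":0,"dz":0,"wx":0,"wy":0,"wz":0,"claw":-1}
    - {"dx":0,"dy":0,"dz":0,"wx":0,"wy":0,"wz":0,"claw":-1}
    - {"dx":0,"dy":0,"dz":0,"wx":0,"wy":0,"wz":0,"claw":-1}
    - {"dx":0,"dy":0,"dz":0,"wx":0,"wy":0,"wz":0,"claw":-1}
    - {"dx":0,"dy":0,"dz":0,"wx":0,"wy":0,"wz":0,"claw":-1}
    - {"dx":0,"dy":0,"dz":0,"wx":0,"wy":0,"wz":0,"claw":-1}
    - {"dx":0,"dy":0,"dz":0,"wx":0,"wy":0,"wz":0,"claw":-1}
    - {"dx":0,"dy":0,"dz":0,"wx":0,"wy":0,"wz":0,"claw":-1}

```text
t: 10.6
ee_pos: [0.5757, -0.134, 0.14]
tcp_rot: [-0.24, 1.557, 0.241]
ft_force: [-3.9, 1.3, 10.2]
grip_width: -0.001
```

At z 0.140 it reads 10 N, above the 4.5 N spring, so the key is bottomed. One more 1 mm, then release and lift clear.

Request:
servo_tool:
  commands:
    - {"dx":0.001,"dy":0,"dz":0,"wx":0,"wy":0,"wz":0,"claw":-1}
    - {"dx":0,"dy":0,"dz":0,"wx":0,"wy":0,"wz":0,"claw":-1}
    - {"dx":0,"dy":0,"dz":0,"wx":0,"wy":0,"wz":0,"claw":-1}
    - {"dx":0,"dy":0,"dz":0,"wx":0,"wy":0,"wz":0,"claw":-1}
    - {"dx":0,"dy":0,"dz":0,"wx":0,"wy":0,"wz":0,"claw":-1}
    - {"dx":0,"dy":0,"dz":0,"wx":0,"wy":0,"wz":0,"claw":-1}
    - {"dx":0,"dy":0,"dz":0,"wx":0,"wy":0,"wz":0,"claw":-1}
    - {"dx":0,"dy":0,"dz":0,"wx":0,"wy":0,"wz":0,"claw":-1}
    - {"dx":0,"dy":0,"dz":0,"wx":0,"wy":0,"wz":0,"claw":-1}
    - {"dx":0,"dy":0,"dz":0,"wx":0,"wy":0,"wz":0,"claw":-1}

```text
t: 11.43
ee_pos: [0.5757, -0.134, 0.1399]
tcp_rot: [-0.24, 1.557, 0.242]
ft_force: [-6.5, 2.3, 14.5]
grip_width: 0.006
```

Request:
servo_tool:
  commands:
    - {"dx":-0.005,"dy":0,"dz":0,"wx":0,"wy":0,"wz":0,"claw":-1}
    - {"dx":-0.01,"dy":0,"dz":0,"wx":0,"wy":0,"wz":0,"claw":-1}
    - {"dx":-0.02,"dy":0,"dz":0,"wx":0,"wy":0,"wz":0,"claw":-1}
    - {"dx":-0.02,"dy":0,"dz":0,"wx":0,"wy":0,"wz":0,"claw":-1}
    - {"dx":-0.02,"dy":0,"dz":0,"wx":0,"wy":0,"wz":0,"claw":-1}
    - {"dx":-0.02,"dy":0,"dz":0,"wx":0,"wy":0,"wz":0,"claw":-1}
    - {"dx":-0.01,"dy":0,"dz":0,"wx":0,"wy":0,"wz":0,"claw":-1}
    - {"dx":0,"dy":0,"dz":0,"wx":0,"wy":0,"wz":0,"claw":-1}
    - {"dx":0,"dy":0,"dz":0,"wx":0,"wy":0,"wz":0,"claw":-1}
    - {"dx":0,"dy":0,"dz":0,"wx":0,"wy":0,"wz":0,"claw":-1}

```text
t: 12.27
ee_pos: [0.575, -0.1335, 0.2415]
tcp_rot: [-0.241, 1.559, 0.242]
ft_force: [0.5, 0.3, -0.6]
grip_width: 0.001
```

```bash
python3 -c "
from h import *
from rig import capture
import cv2
go(0,-.075,.145)
im=capture('wrist');cv2.imwrite('pics/w8.png',cv2.convertScaleAbs(im,alpha=1.6))
cv2.imwrite('pics/s8.png',cv2.convertScaleAbs(cv2.resize(capture('scene')[130:260,210:370],None,fx=4.4,fy=4.4,interpolation=cv2.INTER_CUBIC),alpha=1.8))"
```

```text
t 12.27 pos [ 0.575  -0.1335  0.2415] F [ 0.5  0.3 -0.6]
yaw err -0.005 shift [ 0.0965 -0.0011 -0.0004]
```

View pics/w8.png

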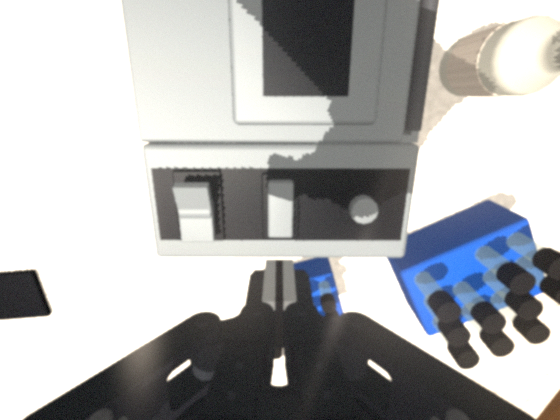

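View pics/s8.png

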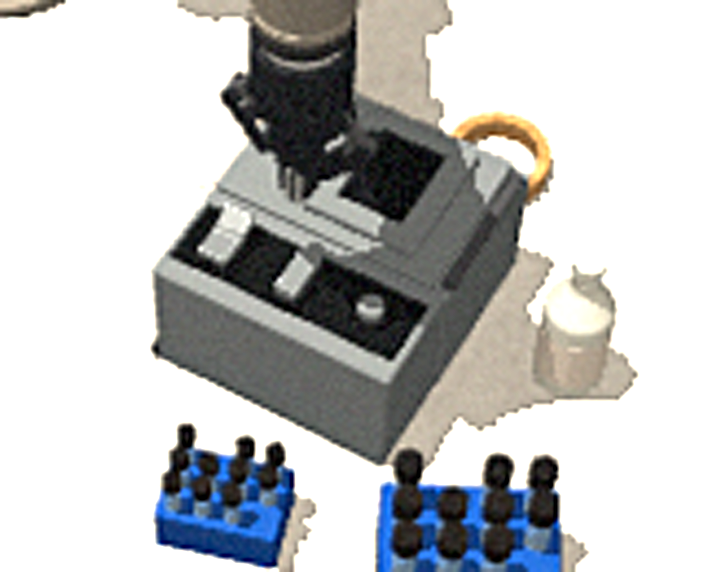

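The arm is clear: in the wrist view the cover is flat, the rocker is on (195,210) and the feed key is up again (281,208). The cancel key (364,209) is untouched and the tape, racks and bottle haven't moved. Handing in.

```bash
python3 -c "
from rig import job
print(job.job_done())"
```

```text
the job is handed in; nothing more can be done
None
```

I closed the cover, switched the printer on at the rocker and pressed the feed key once, in that order. The job was handed in at about 12.4 s, with the fingertips about 10 cm above the printer.

| Step | Fingertip height at the stop | Force there | Expected height |
|---|---|---|---|
| Cover closed | 0.1297 m | 28 N | 0.130 m |
| Rocker fully on | 0.148 m | 16 N | 0.148 m |
| Feed key fully down | 0.140 m | 14.5 N | 0.140 m |

- **Final pictures:** the cover is flat, the rocker is tipped to on and the feed key is back up. I never pressed the cancel key. The tape, the racks and the bottle look to be where they started.
- **Disagreements:** the top and scene cameras differed by about 6 mm on where the printer stands. Fits that included the wrist camera settled this to 1–2 mm. One wrist picture was taken while the arm was still settling, so I repeated it.

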